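Unfold the crank grip and clamp the glue press

ROBOT

A 6-joint arm with a two-finger parallel gripper is mounted at the origin on a cart in front of the work surface, level with it; the furniture and walls round the work are solid. World frame = base frame: x ahead of the robot, y to its left, z up, the work surface at z = 0. Lengths are in mm, angles in rad, forces in N, time in s.
With the tool pointing down it reaches from about 400 to 925 mm from the base axis. Payload 12.5 kg.
Tool frame: the origin (TCP) lies midway between the tips of the shut fingers; the grasp point (between the pads) lies 19 mm behind it; z points along the fingers, y is the line along which they close (so a half turn about z gives the same grasp; the last joint's range is limited). The gripper opens to 95 mm and grips with 3 to 60 N. Pads are 20 mm wide; open, the fingers measure 119 mm over their backs; the gripper's body (75 mm by 180 mm) begins 59 mm behind the grasp point.
Start: joints at [1.203, 0.491, 1.559, -0, 1.092, -0.106], TCP at [161.744, 603.726, 214.661] pointing down, gripper open.
Joint ranges: [-3.1, 3.1], [-0.84, 2.19], [0.05, 2.79], [-1.13, 4.28], [0.06, 2.93], [-2.69, 2.69]. Speed limits (rad/s): [2.22, 2.22, 2.79, 3.14, 3.14, 3.14].

INTERFACE

Orientations are given as [roll, pitch, yaw] about the fixed x, y, z axes, in that order (R = Rz(yaw) Ry(pitch) Rx(roll)).
In Python, from cell import state, read_camera, camera_info, env gives the robot as it stands.
- The arm moves only by the tool move_arm, never from a script. Its argument "commands" is a list of rows, each a list of 3 entries, a list of its own where there are three numbers: the shift along the world's x, y, z in cm, then the turn, a rotation vector about the world's x, y, z in degrees, then the opening, from 0 (shut) to 1 (fully open). A call has 1 to 10 rows; each row shifts and turns the commanded pose from where the row before left it; what a row does not reach is not made up. A row lasts 1/10 s, in which the tool goes at most 50 mm and 8.59 degrees, less where a joint would pass 70% of its speed; a pose out of reach is approached as far as the arm can. A call with a gripper value outside its range is refused whole. The fingers move at their own pace and stop on an object; the grip force is fixed at half the most. Time passes only in rows, so rows that do not move let the fingers close. It gives the time, the measured TCP pose, the force, the opening and the grip force at its end, in the units of the state.
- state(): the state, without advancing time (a new reading comes with each control period).
- read_camera(name): name is "scene" or "side" or "wrist"; returns the picture (420x560x3 uint8, blue, green, red); there is no depth.
- camera_info(name): a dict with "K" (3x3 intrinsics, pixels), "cam_to_world" (4x4, takes a point from camera to world coordinates). Camera axes: x right, y down, z forward; pixel columns grow to the right and rows downward; lengths in mm; the calibration is good to about 2 mm. A picture is of the moment at which its call begins: read the wrist's pose just before it. camera_info takes no time and is no camera call; for the wrist camera it gives the pose at the moment of the call.
- env.job_done(): hands the job in; it is judged then, once.
The state is a dict: "t": time; "joints": joint angles; "qvel": joint speeds; "tau": joint torques, N m; "eef_pos": TCP position; "tcp_rot": TCP orientation; "ft_force": force on the tool from outside, world axes, zero at the start; "moment": the same for the moment, N m; "opening": opening from 0.0 (shut) to 1.0 (fully open); "grip_force": force on a finger pad.
Only numpy, scipy, OpenCV 4.12 (cv2) and the standard library are available. Lean on these libraries where they do the work, as an engineer would, in place of code of your own. Each camera call takes 0.05 s, during which the arm holds its last target. There are 200 camera calls.

TASK

Two glued beech boards lie in the small green screw press: swing the red folding grip of its crank upright without turning the crank, then crank clockwise (seen from above) until the press bites. It runs at a steady push of about 8 N on the grip; leave it when the push has risen to about 13 N, and stop well before 16 N, which would crush the boards. Leave the grip upright, let go, and do not disturb the jar, the spool or the oiler beside the press.

Things in the scene. Friction and masses are not known exactly. Their poses are not given: they have to be found in the camera images.
- press: green bench press, fixed: base plate 150 x 190 x 22 mm, two columns, a bridge 36 x 172 mm across them, top at z = 152 mm (nuts to 159). Origin on the bench under the vertical spindle axis, z up; place and yaw vary. The boards lie on its bed, on packing whose height (within 16 mm) is not told: the platen meets them after about 2 to 8 rad of cranking
- platen: aluminium pressing plate 68 x 106 x 10 mm, hung on stiff springs; origin on the spindle axis, 98 mm below its underside. Goes down 3.8 mm per rad of crank (24 mm a turn) until it meets the boards; from there the springs are squeezed and the push needed at the grip grows from 8 N by roughly 4 N per rad
- crank (a joint): angle of the crank about the spindle, rad, unlimited, growing clockwise seen from above (lowers the platen). At 0 its arm points along -x of the press. Arm 14 mm wide, 9 thick, mid-height 185 mm above the bench, 70 mm from axis to fold pin. Dry friction of 0.55 Nm (8 N at 70 mm) holds it where it is left: it does not run back
- grip_fold (a joint): angle of the grip about the fold pin, rad: 0 = folded flat inward, along and above the arm, over the spindle; 1.57 = upright; stop at 1.66. Stiff: 0.22 Nm of dry friction (3 N at 70 mm) hold it at any angle
- fold_pin (a point): centre of the level pin at the arm's outer end about which the grip folds, 70 mm from the spindle axis, 205 mm above the bench, y along the pin; it moves with the crank. The fork about it is 21 mm wide
- grip_point (a point): point on the centre line of the red grip, 70 mm from the fold pin; x runs along the grip away from the pin. The grip is a round sleeve 19 mm across (21 near its end), from 18 to 96 mm from the pin, that spins freely on its core, so that fingers may keep their direction while cranking
- jar_red: red jar of edge paint with a dabber stick, 43 mm across, 100 tall, origin under its centre; bystander
- spool_yellow: wooden spool of yellow thread, 42 mm across, 56 tall, origin under its centre; bystander
- oiler_blue: blue oil dispenser with a long neck, 68 mm across, 110 tall, origin under its centre; bystander
Not all that is in view belongs to the job. Of the things shaped like the press, the green one is meant.

How it is judged:
By the outcome, as a careful person would: the job done as asked, in the order asked, and still so for the second after the job is handed in, with the robot touching nothing.
It also fails if it takes over 72 s, if anything falls off the work surface, if the arm or the gripper's body presses on something with over 40 N, if the wrist force passes 120 N, or if a joint passes its speed limit or range.

## Working session

There is one attempt and no reset: what is moved stays moved. The work goes in short steps, Python scripts to look and compute and a tool call to move; the robot and the scene stay as the last step left them, time stands still between calls to the robot, and variables do not carry over. Pictures are saved under pics/ and viewed, at most 10 in all, crops included, and the job is handed in when it is done.

Besides the shell and the picture viewer there is one more tool, called after "Emit:" as name(argument=value, ...) on one line, values as JSON. move_arm: Moves the arm, as the interface text tells. Its arguments: {"type":"object","properties":{"commands":{"type":"array"}},"required":["commands"]}

```bash
mkdir -p pics; ls
cat > h.py <<'E'
import numpy as np, cv2
from cell import state, read_camera, camera_info, env
def ray(name,u,v,ci=None):
    ci=ci or camera_info(name);K=np.array(ci["K"]);T=np.array(ci["cam_to_world"])
    d=T[:3,:3]@np.linalg.solve(K,[u,v,1.]);return T[:3,3],d
def onz(name,u,v,z):
    o,d=ray(name,u,v);return o+d*(z-o[2])/d[2]
def tri(rs):
    A=np.zeros((3,3));b=np.zeros(3)
    for o,d in rs:
        d=d/np.linalg.norm(d);P=np.eye(3)-np.outer(d,d);A+=P;b+=P@o
    p=np.linalg.solve(A,b)
    return p,[np.linalg.norm((np.eye(3)-np.outer(d,d)/(d@d))@(p-o)) for o,d in rs]
def proj(name,p):
    ci=camera_info(name);T=np.linalg.inv(np.array(ci["cam_to_world"]));q=np.array(ci["K"])@(T[:3,:3]@p+T[:3,3]);return q[:2]/q[2]
E
python3 - <<'E'
from h import *
a=read_camera("scene");b=read_camera("side")
cv2.imwrite("pics/a.png",a);cv2.imwrite("pics/b.png",b)
for n in("scene","side","wrist"):
    c=camera_info(n);print(n,np.round(c["cam_to_world"],2).tolist(),np.round(c["K"],0).tolist())
print(state())
E
```

```text
pics
scene [[-0.53, -0.35, 0.77, -170.17], [-0.85, 0.22, -0.48, 521.94], [0.0, -0.91, -0.41, 549.14], [0.0, 0.0, 0.0, 1.0]] [[436.0, 0.0, 278.0], [0.0, 436.0, 212.0], [0.0, 0.0, 1.0]]
side [[-0.95, 0.28, -0.18, 737.2], [0.33, 0.78, -0.53, 683.6], [-0.01, -0.56, -0.83, 1083.83], [0.0, 0.0, 0.0, 1.0]] [[448.0, 0.0, 281.0], [0.0, 448.0, 204.0], [0.0, 0.0, 1.0]]
wrist [[0.26, 0.93, 0.27, 86.7], [0.97, -0.25, -0.07, 624.14], [-0.0, 0.27, -0.96, 384.59], [0.0, 0.0, 0.0, 1.0]] [[310.0, 0.0, 272.0], [0.0, 310.0, 212.0], [0.0, 0.0, 1.0]]
{'t': 0.1, 'joints': array([ 1.20340192e+00,  4.91503912e-01,  1.55939289e+00,  1.55146001e-05,
        1.09169565e+00, -1.05583222e-01]), 'qvel': array([-0.00127509, -0.00064801, -0.00238756, -0.0002576 ,  0.00017081,
       -0.00147098]), 'tau': array([ 2.33250183e-03, -6.13625622e+01, -2.58607990e+01,  6.93391054e-02,
        4.70677461e-02, -2.86940076e-05]), 'eef_pos': array([161.6555384 , 603.5092281 , 214.11579724]), 'tcp_rot': array([-3.14059987e+00, -1.19049983e-04,  2.87977425e+00]), 'ft_force': array([-0.29841202,  0.70781716,  0.56380178]), 'moment': array([ 0.02408786,  0.03463319, -0.05586113]), 'grip_force': 0.0, 'opening': 0.999341189978954}
```

View pics/a.png

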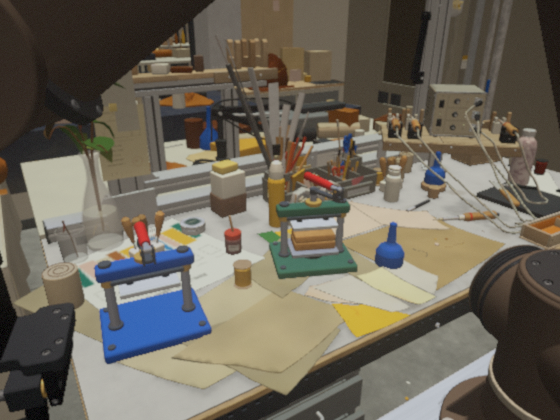

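View pics/b.png

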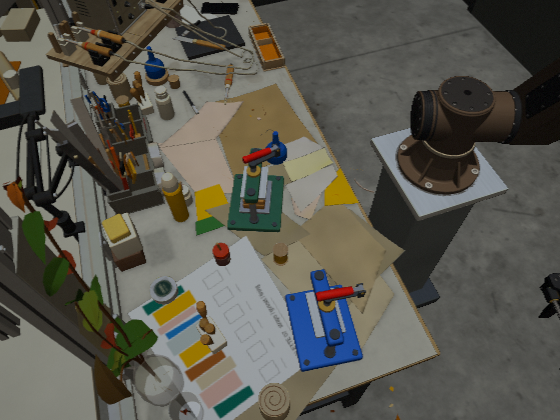

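Scene: green press at about (312,235), jar (233,240), spool (243,272), oiler (390,250). Side: press (256,200), red grip (262,156), jar (221,254), spool (280,253), oiler (277,148).

Run:
```python
from h import *
a=cv2.imread("pics/a.png");b=cv2.imread("pics/b.png")
A=cv2.resize(a[165:285,255:365],None,fx=4,fy=4,interpolation=cv2.INTER_CUBIC)
B=cv2.resize(b[130:240,215:305],None,fx=4,fy=4,interpolation=cv2.INTER_CUBIC)
C=np.zeros((480,800,3),np.uint8);C[:480,:440]=A;C[:440,440:800]=B
cv2.imwrite("pics/c.png",C)
def m(img,lo,hi): return cv2.inRange(cv2.cvtColor(img,cv2.COLOR_BGR2HSV),lo,hi)
for n,im,box in(("scene",a,(165,285,255,365)),("side",b,(130,240,215,305))):
    hsv=cv2.cvtColor(im,cv2.COLOR_BGR2HSV)
    r=((hsv[...,0]<8)|(hsv[...,0]>172))&(hsv[...,1]>150)&(hsv[...,2]>90)
    k=np.zeros_like(r);y0,y1,x0,x1=box;k[y0:y1,x0:x1]=1;r&=k
    p=np.argwhere(r)[:,::-1].astype(np.float32);print(n,'red',len(p),cv2.minAreaRect(p))
    g=(hsv[...,0]>65)&(hsv[...,0]<92)&(hsv[...,1]>100)&k
    N,l,s,c=cv2.connectedComponentsWithStats(g.astype(np.uint8))
    for i in range(1,N):
        if s[i,4]>40:
            q=np.argwhere(l==i)[:,::-1].astype(np.float32)
            print(' green',s[i],cv2.boxPoints(cv2.minAreaRect(q)).round(1).tolist())
```

```text
scene red 255 ((316.33746337890625, 176.6267547607422), (53.009395599365234, 22.315534591674805), 1.1457629203796387)
side red 163 ((256.4097595214844, 154.11219787597656), (5.728831768035889, 29.039249420166016), 69.775146484375)
 green [ 228  174   56   58 1496] [[227.5, 228.89999389648438], [231.3000030517578, 172.5], [283.20001220703125, 176.10000610351562], [279.29998779296875, 232.5]]
 green [245 176  15  27 269] [[243.89999389648438, 201.6999969482422], [246.89999389648438, 174.6999969482422], [259.70001220703125, 176.10000610351562], [256.70001220703125, 203.10000610351562]]
```

View pics/c.png

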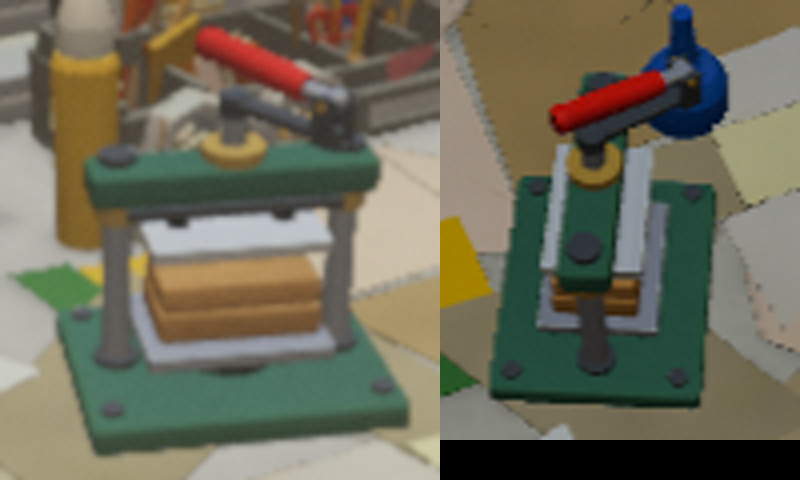

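Composite: fork at scene (339,193)/side (275.7,150.5), grip tip at scene (307,175)/side (244.5,159.5), gold spindle collar at scene (313.5,202)/side (253,170.5); the grip lies folded over the arm.

```bash
cat >> h.py <<'E'
S=lambda x,y:(255+x/4,165+y/4)
D=lambda x,y:(215+(x-440)/4,130+y/4)
E
python3 - <<'E'
from h import *
for n,s,d in(("fork",(337,110),(683,82)),("tip",(208,42),(558,118)),("gripouter",(300,82),(660,85)),("collar",(234,148),(593,162)),("hub",(234,100),(594,146)),("nutnear",(117,157),(584,248)),("platecornerN",(96,450),(493,397)),("cornerE",(406,424),(700,402))):
    p,e=tri([ray("scene",*S(*s)),ray("side",*D(*d))]);print(n,p.round(1),np.round(e,1))
c=np.array([onz("side",*D(*q),22)[:2] for q in((520,178),(715,183),(700,404),(493,398))]);print(c.round(1),c.mean(0).round(1))
e=np.roll(c,-1,0)-c;print(np.linalg.norm(e,axis=1).round(1),np.degrees(np.arctan2(e[:,1],e[:,0])).round(1))
for n,q in(("oiler",(277,150)),("jar",(221,255)),("spool",(280,253))):
    print(n,onz("side",*q,50).round(0))
for n,q in(("oiler",(390,262)),("jar",(233,250)),("spool",(243,283))): print(n,onz("scene",*q,0).round(0))
E
```

```text
fork [505.3 -50.4 196. ] [3.1 3.1]
tip [594.7 -30.5 213.6] [0.2 0.2]
gripouter [524.1 -40.4 209.2] [1.7 1.7]
collar [573.8 -35.8 154.1] [0.4 0.4]
hub [573.  -30.6 182.6] [4.1 4.1]
nutnear [599.5  28.1 153.4] [0.7 0.7]
platecornerN [672.  -15.9 -88.6] [13. 13.]
cornerE [499.  -30.6 -36.9] [78.5 78.5]
[[ 606.8 -141.1]
 [ 470.7  -88. ]
 [ 543.5   88.9]
 [ 676.5   37.1]] [574.4 -25.8]
[146.1 191.3 142.8 191.3] [ 158.7   67.6  -21.3 -111.4]
oiler [ 465. -167.   50.]
jar [716. 122.  50.]
spool [570. 167.  50.]
oiler [ 465. -193.    0.]
jar [719. 105.   0.]
spool [572. 154.   0.]
```

Emit:
move_arm(commands=[[[0, 0, 4], [0, 0, 0], 1], [[0.5, -1, 4], [0, 0, 2], 1], [[1.5, -2.5, 4], [0, 0, 2], 1], [[2, -3, 0], [0, 0, 2], 1], [[2.2, -3.3, 0], [0, 0, 2], 1], [[2.2, -3.3, 0], [0, 0, 2], 1], [[2.2, -3.3, 0], [0, 0, 2], 1], [[2.2, -3.3, 0], [0, 0, 2], 1], [[2.2, -3.3, 0], [0, 0, 2], 1], [[2.2, -3.3, 0], [0, 0, 2], 1]])

```text
t: 1.1
eef_pos: [334.2, 339.3, 334.5]
tcp_rot: [-3.142, -0.0, -3.088]
ft_force: [0.7, 0.2, 0.7]
opening: 1.003
grip_force: 0.0
```

Emit:
move_arm(commands=[[[2.2, -3.3, 0], [0, 0, 2], 1], [[2.2, -3.3, 0], [0, 0, 2], 1], [[2.2, -3.3, 0], [0, 0, 2], 1], [[2.2, -3.3, 0], [0, 0, 2], 1], [[2.2, -3.3, 0], [0, 0, 2], 1], [[2.2, -3.5, 0], [0, 0, 0], 1], [[2.2, -3.5, 0], [0, 0, 0], 1], [[2.2, -3.5, 0], [0, 0, 0], 1], [[2.2, -3.5, 0], [0, 0, 0], 1], [[2.0, -3.3, 0], [0, 0, 0], 1]])

```text
t: 2.1
eef_pos: [552.4, 1.0, 334.4]
tcp_rot: [3.141, -0.0, -2.915]
ft_force: [0.6, 0.9, 0.1]
opening: 1.003
grip_force: 0.0
```

Emit:
move_arm(commands=[[[1, -1.3, 0], [0, 0, 0], 1], [[0, 0, 0], [0, 0, 0], 1], [[0, 0, 0], [0, 0, 0], 1]])

```text
t: 2.4
eef_pos: [561.3, -9.6, 334.4]
tcp_rot: [3.141, -0.001, -2.915]
ft_force: [-0.7, -0.3, 0.2]
opening: 1.001
grip_force: 0.0
```

Run:
```python
from h import *
s=state();print(s['t'],s['eef_pos'].round(1),s['tcp_rot'].round(3),s['joints'].round(2),s['ft_force'].round(2))
ci=camera_info("wrist");print(np.array(ci["cam_to_world"]).tolist())
w=read_camera("wrist");cv2.imwrite("pics/w.png",w)
print(proj("wrist",np.array([574,-34,200])),proj("wrist",np.array([505,-50,205])))
```

```text
2.4 [561.3  -9.6 334.4] [ 3.141e+00 -1.000e-03 -2.915e+00] [-0.14  0.3   1.54  0.    1.3  -1.93] [-0.65 -0.31  0.22]
[[-0.22446771038729327, 0.9371493445033452, 0.26714294505083674, 485.77050164423844], [0.9744812698488405, 0.21566908177680286, 0.062234250050430394, -26.795769152397988], [0.0007083129781532609, 0.2742953759407892, -0.9616452282573985, 504.87490198439644], [0.0, 0.0, 0.0, 1.0]]
[245.36357425 209.47149086] [243.08913071 138.5426578 ]
```

View pics/w.png

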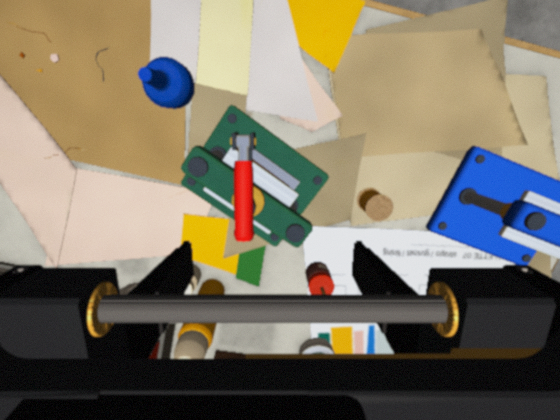

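Wrist view: grip is the red bar from fork (243,140) to tip (244,240); bridge nuts at (198,165) and (295,232); gold collar by (258,203). Measuring from it.

Run:
```python
from h import *
w=cv2.imread("pics/w.png");hsv=cv2.cvtColor(w,cv2.COLOR_BGR2HSV)
r=((hsv[...,0]<8)|(hsv[...,0]>172))&(hsv[...,1]>150)&(hsv[...,2]>90);r[:130]=0;r[255:]=0;r[:,:200]=0;r[:,290:]=0
p=np.argwhere(r)[:,::-1].astype(np.float32)
box=cv2.boxPoints(cv2.minAreaRect(p));print(box.round(1).tolist())
box=box[np.argsort(box[:,1])];a=box[:2].mean(0);b=box[2:].mean(0)
A=onz("wrist",*a,212);B=onz("wrist",*b,214);d=B-A
print("grip",A.round(1),B.round(1),np.linalg.norm(d[:2]),np.degrees(np.arctan2(d[1],d[0])))
# nuts: dark blobs
n1=onz("wrist",198,166.5,157);n2=onz("wrist",295,232,157);print("nuts",n1,n2,(n1+n2)/2,np.linalg.norm(n1-n2))
print("fork",onz("wrist",243.5,142,208))
# tip via wrist+side+scene
print(tri([ray("side",*D(558,118)),ray("scene",*S(208,42)),ray("wrist",244,239)]))
print(tri([ray("side",*D(683,82)),ray("scene",*S(337,110)),ray("wrist",243.5,142)]))
c=cv2.resize(w[100:260,165:345],None,fx=3.7,fy=3.7,interpolation=cv2.INTER_CUBIC);cv2.imwrite("pics/w2.png",c);print(c.shape)
```

```text
[[234.0, 161.0], [253.0, 161.0], [253.0, 241.0], [234.0, 241.0]]
grip [524.6 -45.  212. ] [602.5 -28.8 214. ] 79.58715251189402 11.687385687526158
nuts [549.43107113 -96.92638952 157.        ] [600.42493574  28.14666721 157.        ] [574.92800343 -34.38986116 157.        ] 135.06903327224697
fork [507.81174879 -48.75801173 208.        ]
(array([596.57555395, -29.67965793, 214.71167456]), [np.float64(1.6289187360330877), np.float64(2.2333177911130897), np.float64(3.362983162266733)])
(array([506.6693829 , -50.22549989, 196.09303717]), [np.float64(2.949876646444556), np.float64(3.6985401878532667), np.float64(2.1099091650652344)])
(592, 666, 3)
```

View pics/w2.png

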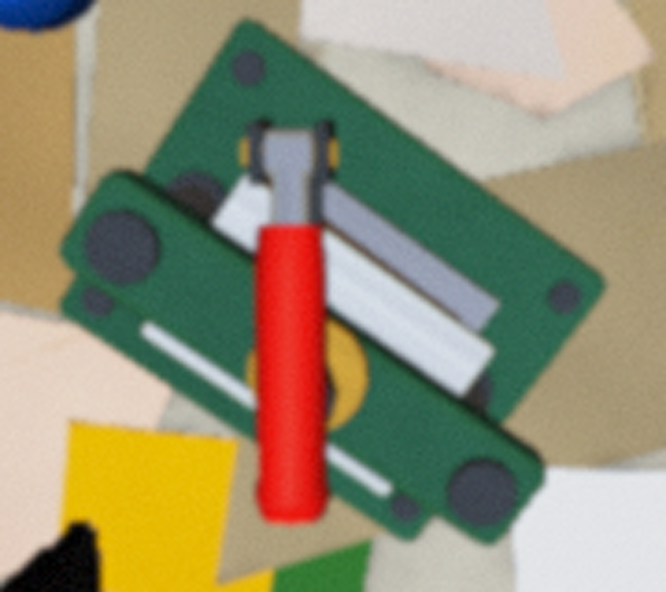

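Emit:
move_arm(commands=[[[0.7, -1.25, 0], [0, 0, -0.5], 1], [[0.66, -1.23, -2], [0, 0, -0.5], 1], [[0, 0, -3], [0, 0, 0], 1], [[0, 0, -3], [0, 0, 0], 0.7], [[0, 0, -3], [0, 0, 0], 0.6], [[0, 0, -2], [0, 0, 0], 0.5], [[0, 0, -0.8], [0, 0, 0], 0.4], [[0, 0, 0], [0, 0, 0], 0.4], [[0, 0, 0], [0, 0, 0], 0.4]])

```text
t: 3.35
eef_pos: [575.9, -35.0, 197.7]
tcp_rot: [-3.141, 0.001, -2.932]
ft_force: [0.1, 0.5, -0.0]
opening: 0.55
grip_force: 0.0
```

Run:
```python
from h import *
s=state();print(s['t'],s['eef_pos'].round(1),s['tcp_rot'].round(3),s['ft_force'].round(2),s['opening'])
w=read_camera("wrist");cv2.imwrite("pics/w3.png",w[100:400,80:480])
```

```text
3.35 [575.9 -35.  197.7] [-3.141e+00  1.000e-03 -2.932e+00] [ 0.14  0.5  -0.02] 0.550316272479668
```

View pics/w3.png

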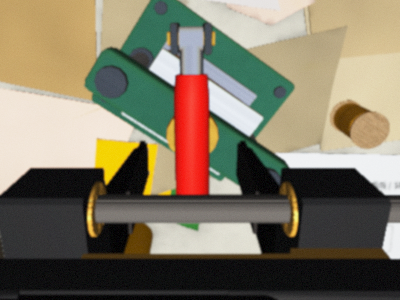

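The grip (x≈191) sits centred between the fingertips (140 and 245). Close.

Emit:
move_arm(commands=[[[0, 0, 0], [0, 0, 0], 0.1], [[0, 0, 0], [0, 0, 0], 0.1], [[0, 0, 0], [0, 0, 0], 0.1], [[0, 0, 0], [0, 0, 0], 0.1], [[0, 0, 0], [0, 0, 0], 0.1], [[0, 0, 0], [0, 0, 0], 0.1], [[0, 0, 0], [0, 0, 0], 0.1], [[0, 0, 0], [0, 0, 0], 0.1]])

```text
t: 4.2
eef_pos: [575.5, -35.2, 196.8]
tcp_rot: [-3.141, 0.0, -2.932]
ft_force: [0.3, -2.7, 1.6]
opening: 0.19
grip_force: 30.0
```

Emit:
move_arm(commands=[[[-0.15, -0.03, 1.05], [0, 0, 0], 0.1], [[-0.3, -0.06, 1.02], [0, 0, 0], 0.1], [[-0.45, -0.1, 0.96], [0, 0, 0], 0.1], [[-0.58, -0.12, 0.88], [0, 0, 0], 0.1], [[-0.7, -0.15, 0.78], [0, 0, 0], 0.1]])

```text
t: 4.7
eef_pos: [552.9, -39.9, 244.1]
tcp_rot: [-3.141, -0.0, -2.932]
ft_force: [0.9, -5.8, -12.6]
opening: 0.197
grip_force: 30.0
```

Emit:
move_arm(commands=[[[-0.79, -0.23, 0.66], [0, 0, 0], 0.1], [[-0.88, -0.25, 0.53], [0, 0, 0], 0.1], [[-0.96, -0.23, 0.39], [0, 0, 0], 0.1], [[0, 0, 0], [0, 0, 0], 0.1]])

```text
t: 5.1
eef_pos: [526.6, -46.5, 260.6]
tcp_rot: [3.141, 0.002, -2.933]
ft_force: [0.6, 2.9, -1.1]
opening: 0.188
grip_force: 30.2
```

Run:
```python
from h import *
s=state();print(s['t'],s['eef_pos'].round(1),s['ft_force'].round(2),s['moment'].round(2),s['opening'])
w=read_camera("side");c=cv2.resize(w[110:230,205:305],None,fx=4,fy=4,interpolation=cv2.INTER_CUBIC)
v=read_camera("scene");d=cv2.resize(v[140:260,255:355],None,fx=4,fy=4,interpolation=cv2.INTER_CUBIC)
cv2.imwrite("pics/d.png",np.hstack([d,c]))
```

```text
5.1 [526.6 -46.5 260.6] [ 0.58  2.95 -1.15] [ 0.43 -0.12 -0.  ] 0.188480838997372
```

View pics/d.png

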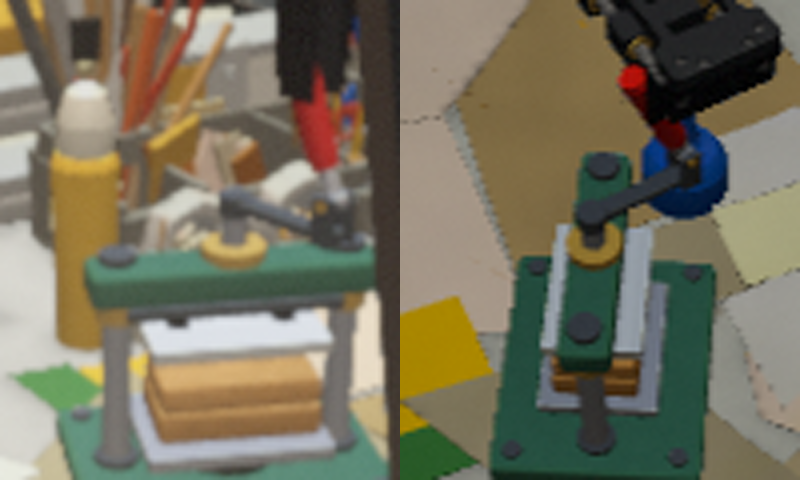

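Grip is about 72° up and the arm still points as before. Finish to upright.

Emit:
move_arm(commands=[[[-1.0, -0.14, 0.25], [0, 0, 0], 0.1], [[-1.05, -0.14, 0.08], [0, 0, 0], 0.1], [[0, 0, 0], [0, 0, 0], 0.1], [[0, 0, 0], [0, 0, 0], 0.1]])

```text
t: 5.6
eef_pos: [508.0, -50.0, 264.2]
tcp_rot: [-3.139, 0.004, -2.932]
ft_force: [1.9, -0.5, 6.7]
opening: 0.188
grip_force: 30.1
```

Run:
```python
from h import *
s=state();print(s['t'],s['eef_pos'].round(1),s['ft_force'].round(2),s['moment'].round(2),s['opening'])
w=read_camera("side");c=cv2.resize(w[110:230,205:305],None,fx=4,fy=4,interpolation=cv2.INTER_CUBIC)
v=read_camera("scene");d=cv2.resize(v[140:260,255:355],None,fx=4,fy=4,interpolation=cv2.INTER_CUBIC)
cv2.imwrite("pics/e.png",np.hstack([d,c]))
```

```text
5.6 [508.  -50.  264.2] [ 1.95 -0.53  6.66] [-0.16 -0.76  0.01] 0.18797828757983734
```

View pics/e.png

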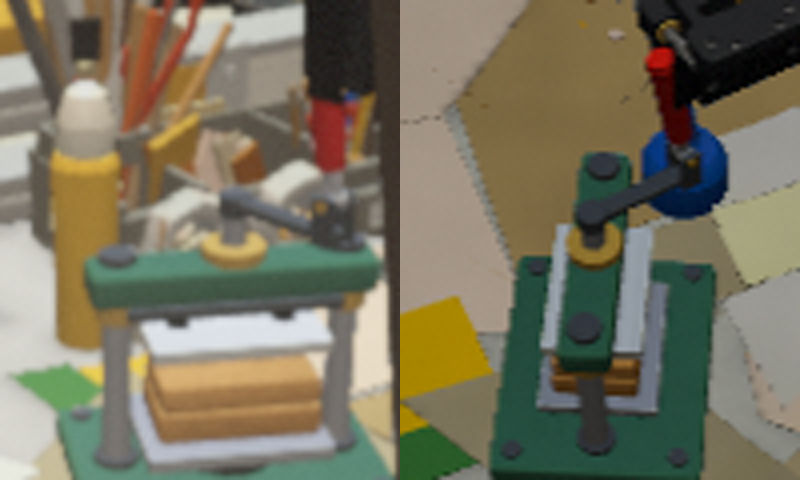

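Grip upright, arm unchanged. Now the crank deltas (6° per row about the axis).

Run:
```python
from h import *
print(proj("side",np.array([507,-49,301])),proj("side",np.array([507,-49,205])),proj("scene",np.array([507,-49,230])))
az=np.radians(192-6*np.arange(61));p=np.c_[np.cos(az),np.sin(az)]*7.0
q=p.round(2);d=np.diff(q,axis=0).round(2)
for k in range(6): print(k,d[10*k:10*k+10].tolist(),(np.array([574.9,-34.4])+10*q[10*k+10]).round(1))
```

```text
[274.51208443 121.13747868] [275.26064703 147.55707746] [338.04592438 178.550997  ]
0 [[-0.11, 0.73], [-0.04, 0.73], [0.04, 0.73], [0.11, 0.73], [0.19, 0.7], [0.27, 0.69], [0.33, 0.65], [0.4, 0.61], [0.46, 0.57], [0.52, 0.52]] [528.1  17.6]
1 [[0.57, 0.46], [0.61, 0.4], [0.65, 0.33], [0.69, 0.27], [0.7, 0.19], [0.73, 0.11], [0.73, 0.04], [0.73, -0.04], [0.73, -0.11], [0.7, -0.19]] [596.5  32.2]
2 [[0.69, -0.27], [0.65, -0.33], [0.61, -0.4], [0.57, -0.46], [0.52, -0.52], [0.46, -0.57], [0.4, -0.61], [0.33, -0.65], [0.27, -0.69], [0.19, -0.7]] [643.4 -19.8]
3 [[0.11, -0.73], [0.04, -0.73], [-0.04, -0.73], [-0.11, -0.73], [-0.19, -0.7], [-0.27, -0.69], [-0.33, -0.65], [-0.4, -0.61], [-0.46, -0.57], [-0.52, -0.52]] [621.7 -86.4]
4 [[-0.57, -0.46], [-0.61, -0.4], [-0.65, -0.33], [-0.69, -0.27], [-0.7, -0.19], [-0.73, -0.11], [-0.73, -0.04], [-0.73, 0.04], [-0.73, 0.11], [-0.7, 0.19]] [ 553.3 -101. ]
5 [[-0.69, 0.27], [-0.65, 0.33], [-0.61, 0.4], [-0.57, 0.46], [-0.52, 0.52], [-0.46, 0.57], [-0.4, 0.61], [-0.33, 0.65], [-0.27, 0.69], [-0.19, 0.7]] [506.4 -49. ]
```

The images show the grip still leaning inward by about 8-10° (it slid a little in the pads). Push it further outward and recheck.

Emit:
move_arm(commands=[[[-0.4, -0.09, 0], [0, 0, 0], 0.1], [[-0.4, -0.09, 0], [0, 0, 0], 0.1], [[-0.2, -0.04, 0], [0, 0, 0], 0.1], [[0, 0, 0], [0, 0, 0], 0.1]])

```text
t: 6.1
eef_pos: [498.9, -52.1, 264.6]
tcp_rot: [-3.139, 0.007, -2.932]
ft_force: [7.6, 1.2, 9.1]
opening: 0.181
grip_force: 30.3
```

Run:
```python
from h import *
s=state();print(s['t'],s['eef_pos'].round(1),s['ft_force'].round(2),s['moment'].round(2),s['opening'])
w=read_camera("side");c=cv2.resize(w[110:180,225:300],None,fx=5,fy=5,interpolation=cv2.INTER_CUBIC)
v=read_camera("scene");d=cv2.resize(v[140:210,285:360],None,fx=5,fy=5,interpolation=cv2.INTER_CUBIC)
for im,n,o in((c,"side",(225,110)),(d,"scene",(285,140))):
    a,b=[tuple(int(x) for x in (proj(n,np.array([506.6,-49,z]))-o)*5) for z in(205,301)]
    cv2.line(im,a,b,(255,255,0),1)
cv2.imwrite("pics/f.png",np.hstack([d,c]))
```

```text
6.1 [498.9 -52.1 264.6] [7.61 1.22 9.07] [ 0.26 -1.57  0.02] 0.1813492758730828
```

View pics/f.png

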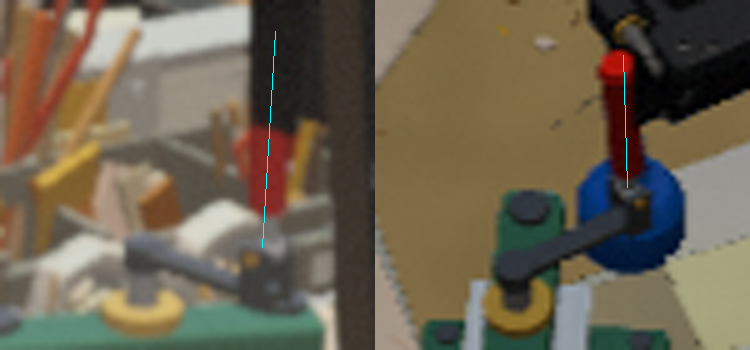

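Now within a few degrees of upright, but the grip sits off-centre in the pads. Open, recentre, regrip.

Emit:
move_arm(commands=[[[0, 0, 0], [0, 0, 0], 0.45], [[0, 0, 0], [0, 0, 0], 0.45], [[0, 0, 0], [0, 0, 0], 0.45], [[0.3, 0.1, -0.4], [0, 0, 0], 0.45], [[0.4, 0.1, -0.4], [0, 0, 0], 0.45], [[0, 0, 0], [0, 0, 0], 0.45]])

```text
t: 6.8
eef_pos: [503.9, -49.6, 253.8]
tcp_rot: [3.141, -0.001, -2.932]
ft_force: [0.4, 0.0, -0.2]
opening: 0.448
grip_force: 0.0
```

Run:
```python
from h import *
s=state();print(s['t'],s['eef_pos'].round(1),s['ft_force'].round(2),s['moment'].round(2),s['opening'])
for n,o in(("side",(225,100,300,180)),("scene",(285,130,360,210))):
    im=read_camera(n);hsv=cv2.cvtColor(im,cv2.COLOR_BGR2HSV);cv2.imwrite(f"pics/g_{n}.png",im)
    r=((hsv[...,0]<8)|(hsv[...,0]>172))&(hsv[...,1]>150)&(hsv[...,2]>60)
    for y in range(o[1],o[3]):
        x=np.flatnonzero(r[y,o[0]:o[2]])
        if len(x)>2: print(n,y,x.min()+o[0],x.max()+o[0],len(x))
for z in (223,262,301): print(z,proj("side",np.array([506.6,-49,z])),proj("scene",np.array([506.6,-49,z])))
```

```text
6.8 [503.9 -49.6 253.8] [ 0.39  0.03 -0.17] [ 0.   -0.01  0.01] 0.4476212392848484
side 129 272 274 3
side 130 273 275 3
side 131 271 276 6
side 132 272 275 4
side 133 274 276 3
side 134 272 275 4
side 135 273 275 3
side 136 273 276 4
side 137 273 275 3
side 138 273 275 3
side 139 272 276 5
side 141 273 276 4
side 142 273 276 4
scene 137 303 305 3
scene 138 297 306 5
scene 139 296 305 5
scene 140 296 305 6
scene 141 296 304 3
scene 147 338 343 6
scene 148 301 343 7
scene 149 300 343 8
scene 150 300 343 6
scene 151 299 343 7
scene 152 299 343 6
scene 153 286 343 8
scene 154 286 343 7
scene 155 286 343 8
scene 156 297 343 7
scene 157 296 343 8
scene 158 295 343 8
scene 159 295 343 8
scene 160 293 343 9
scene 161 293 343 9
scene 162 292 343 9
scene 163 292 343 9
scene 164 291 343 9
scene 165 291 343 8
scene 166 291 343 8
scene 167 291 343 8
scene 168 290 343 8
scene 169 338 342 5
scene 170 338 342 5
scene 171 338 342 5
scene 172 333 341 5
scene 173 333 341 9
scene 174 333 341 9
scene 175 334 341 8
scene 176 335 341 7
scene 177 335 341 7
scene 178 335 341 7
scene 179 335 341 7
scene 180 335 341 7
scene 181 336 340 5
scene 182 337 340 4
223 [275.27664137 142.84420218] [337.97820342 181.69027062]
262 [274.98187326 132.28713007] [339.03304642 164.25714544]
301 [274.66943289 121.09712823] [340.1256178  146.20049288]
```

Grip lies upright within ~2° in both views (side columns 272-276 straight; scene right edge follows the projected vertical). Regrip centred.

Emit:
move_arm(commands=[[[0.25, 0.05, 0], [0, 0, 0], 0.1], [[0, 0, 0], [0, 0, 0], 0.1], [[0, 0, 0], [0, 0, 0], 0.1], [[0, 0, 0], [0, 0, 0], 0.1], [[0, 0, 0], [0, 0, 0], 0.1], [[0, 0, 0], [0, 0, 0], 0.1], [[0, 0, 0], [0, 0, 0], 0.1]])

```text
t: 7.6
eef_pos: [506.4, -49.8, 254.7]
tcp_rot: [-3.141, 0.0, -2.932]
ft_force: [1.0, -5.0, -0.9]
opening: 0.201
grip_force: 30.0
```

Emit:
move_arm(commands=[[[-0.11, 0.73, 0], [0, 0, 0], 0.1], [[-0.04, 0.73, 0], [0, 0, 0], 0.1], [[0.04, 0.73, 0], [0, 0, 0], 0.1], [[0.11, 0.73, 0], [0, 0, 0], 0.1], [[0.19, 0.7, 0], [0, 0, 0], 0.1], [[0.27, 0.69, 0], [0, 0, 0], 0.1], [[0.33, 0.65, 0], [0, 0, 0], 0.1], [[0.4, 0.61, 0], [0, 0, 0], 0.1], [[0.46, 0.57, 0], [0, 0, 0], 0.1], [[0.52, 0.52, 0], [0, 0, 0], 0.1]])

```text
t: 8.6
eef_pos: [527.4, 17.1, 254.8]
tcp_rot: [-3.141, -0.001, -2.932]
ft_force: [-4.5, -6.5, 3.3]
opening: 0.194
grip_force: 30.0
```

Emit:
move_arm(commands=[[[0.57, 0.46, 0], [0, 0, 0], 0.1], [[0.61, 0.4, 0], [0, 0, 0], 0.1], [[0.65, 0.33, 0], [0, 0, 0], 0.1], [[0.69, 0.27, 0], [0, 0, 0], 0.1], [[0.7, 0.19, 0], [0, 0, 0], 0.1], [[0.73, 0.11, 0], [0, 0, 0], 0.1], [[0.73, 0.04, 0], [0, 0, 0], 0.1], [[0.73, -0.04, 0], [0, 0, 0], 0.1], [[0.73, -0.11, 0], [0, 0, 0], 0.1], [[0.7, -0.19, 0], [0, 0, 0], 0.1]])

```text
t: 9.6
eef_pos: [595.3, 31.4, 254.8]
tcp_rot: [-3.141, -0.003, -2.932]
ft_force: [-8.3, -4.5, 5.5]
opening: 0.197
grip_force: 30.0
```

Emit:
move_arm(commands=[[[0.69, -0.32, 0], [0, 0, 0], 0.1], [[0.65, -0.38, 0], [0, 0, 0], 0.1], [[0.61, -0.45, 0], [0, 0, 0], 0.1], [[0.57, -0.51, 0], [0, 0, 0], 0.1], [[0.52, -0.52, 0], [0, 0, 0], 0.1], [[0.46, -0.57, 0], [0, 0, 0], 0.1], [[0.4, -0.61, 0], [0, 0, 0], 0.1], [[0.33, -0.65, 0], [0, 0, 0], 0.1], [[0.27, -0.69, 0], [0, 0, 0], 0.1], [[0.19, -0.7, 0], [0, 0, 0], 0.1]])

```text
t: 10.6
eef_pos: [642.6, -20.9, 254.9]
tcp_rot: [3.139, -0.001, -2.932]
ft_force: [-4.2, 5.8, 4.4]
opening: 0.201
grip_force: 30.0
```

Emit:
move_arm(commands=[[[0.11, -0.73, 0], [0, 0, 0], 0.1], [[0.04, -0.73, 0], [0, 0, 0], 0.1], [[-0.04, -0.73, 0], [0, 0, 0], 0.1], [[-0.11, -0.73, 0], [0, 0, 0], 0.1], [[-0.19, -0.7, 0], [0, 0, 0], 0.1], [[-0.27, -0.69, 0], [0, 0, 0], 0.1], [[-0.33, -0.65, 0], [0, 0, 0], 0.1], [[-0.4, -0.61, 0], [0, 0, 0], 0.1], [[-0.46, -0.57, 0], [0, 0, 0], 0.1], [[-0.52, -0.52, 0], [0, 0, 0], 0.1]])

```text
t: 11.6
eef_pos: [621.9, -87.1, 254.9]
tcp_rot: [3.138, 0.002, -2.932]
ft_force: [2.9, 6.7, 1.7]
opening: 0.202
grip_force: 30.1
```

Emit:
move_arm(commands=[[[-0.57, -0.46, 0], [0, 0, 0], 0.1], [[-0.61, -0.4, 0], [0, 0, 0], 0.1], [[-0.65, -0.33, 0], [0, 0, 0], 0.1], [[-0.69, -0.27, 0], [0, 0, 0], 0.1], [[-0.7, -0.19, 0], [0, 0, 0], 0.1], [[-0.73, -0.11, 0], [0, 0, 0], 0.1], [[-0.73, -0.04, 0], [0, 0, 0], 0.1], [[-0.73, 0.04, 0], [0, 0, 0], 0.1], [[-0.73, 0.11, 0], [0, 0, 0], 0.1], [[-0.7, 0.19, 0], [0, 0, 0], 0.1]])

```text
t: 12.6
eef_pos: [554.3, -104.5, 255.0]
tcp_rot: [-3.138, 0.003, -2.932]
ft_force: [7.9, -9.7, -4.0]
opening: 0.2
grip_force: 30.0
```

Emit:
move_arm(commands=[[[-0.69, 0.2, 0], [0, 0, 0], 0.1], [[-0.65, 0.26, 0], [0, 0, 0], 0.1]])

```text
t: 12.8
eef_pos: [540.8, -100.2, 255.0]
tcp_rot: [-3.138, 0.003, -2.932]
ft_force: [7.5, -10.4, -2.2]
opening: 0.198
grip_force: 30.0
```

```bash
cat > f.py <<'E'
from h import *
s=state();f=s['ft_force'];p=s['eef_pos'][:2]
for c in((574.9,-36.4),(574.9,-38.)):
    r=p-c;a=np.arctan2(r[1],r[0]);print(round(s['t'],2),p.round(1),f.round(1),"r",np.linalg.norm(r).round(1),"az",np.degrees(a).round(1),"push",-(f[0]*np.sin(a)-f[1]*np.cos(a)).round(2),"rad",(f[0]*np.cos(a)+f[1]*np.sin(a)).round(2),"Mz",s['moment'].round(2))
E
python3 f.py
```

```text
12.8 [ 540.8 -100.2] [  7.5 -10.4  -2.2] r 72.3 az -118.2 push 11.5 rad 5.66 Mz [-2.09 -0.99 -0.11]
12.8 [ 540.8 -100.2] [  7.5 -10.4  -2.2] r 70.9 az -118.8 push 11.56 rad 5.54 Mz [-2.09 -0.99 -0.11]
```

Emit:
move_arm(commands=[[[-0.61, 0.36, 0], [0, 0, 0], 0.1], [[-0.57, 0.43, 0], [0, 0, 0], 0.1]])

```text
t: 13.0
eef_pos: [528.6, -92.8, 255.0]
tcp_rot: [-3.137, 0.001, -2.932]
ft_force: [3.3, -14.6, -2.3]
opening: 0.203
grip_force: 30.0
```

```bash
python3 f.py
```

```text
13.0 [528.6 -92.8] [  3.3 -14.6  -2.3] r 72.9 az -129.4 push 11.83 rad 9.22 Mz [-3.02 -0.33 -0.16]
13.0 [528.6 -92.8] [  3.3 -14.6  -2.3] r 71.7 az -130.2 push 11.96 rad 9.05 Mz [-3.02 -0.33 -0.16]
```

Emit:
move_arm(commands=[[[-0.58, 0.44, 0], [0, 0, 0], 0.1]])

```text
t: 13.1
eef_pos: [522.7, -88.3, 255.0]
tcp_rot: [-3.137, 0.001, -2.932]
ft_force: [3.0, -13.1, -2.2]
opening: 0.198
grip_force: 30.0
```

```bash
python3 f.py
```

```text
13.1 [522.7 -88.3] [  3.  -13.1  -2.2] r 73.6 az -135.2 push 11.36 rad 7.13 Mz [-2.69 -0.49 -0.17]
13.1 [522.7 -88.3] [  3.  -13.1  -2.2] r 72.5 az -136.1 push 11.47 rad 6.95 Mz [-2.69 -0.49 -0.17]
```

Emit:
move_arm(commands=[[[-0.49, 0.54, 0], [0, 0, 0], 0.1], [[-0.43, 0.59, 0], [0, 0, 0], 0.1]])

```text
t: 13.3
eef_pos: [513.1, -77.1, 255.0]
tcp_rot: [-3.137, 0.0, -2.932]
ft_force: [0.4, -16.2, -0.7]
opening: 0.201
grip_force: 30.1
```

```bash
python3 f.py
```

```text
13.3 [513.1 -77.1] [  0.4 -16.2  -0.7] r 74.0 az -146.6 push 13.74 rad 8.54 Mz [-3.21  0.31 -0.08]
13.3 [513.1 -77.1] [  0.4 -16.2  -0.7] r 73.1 az -147.7 push 13.9 rad 8.29 Mz [-3.21  0.31 -0.08]
```

Push has reached about 13 N: stop, release gently and check the grip.

Emit:
move_arm(commands=[[[0, 0, 0], [0, 0, 0], 0.5], [[0, 0, 0], [0, 0, 0], 0.5], [[0, 0, 0], [0, 0, 0], 0.5], [[0, 0, 0], [0, 0, 0], 0.5]])

```text
t: 13.7
eef_pos: [513.0, -74.9, 254.6]
tcp_rot: [3.141, -0.0, -2.932]
ft_force: [0.0, -0.2, 0.7]
opening: 0.469
grip_force: 0.0
```

```bash
python3 f.py|head -1
```

```text
13.7 [513.  -74.9] [ 0.  -0.2  0.7] r 72.9 az -148.1 push 0.17 rad 0.07 Mz [ 0.03 -0.    0.01]
```

Emit:
move_arm(commands=[[[0, 0, 1.5], [0, 0, 0], 0.5], [[0, 0, 2.5], [0, 0, 0], 0.5], [[0, 0, 3], [0, 0, 0], 0.5], [[-1, 1, 3], [0, 0, 0], 0.5], [[-2, 3, 2], [0, 0, 0], 0.5], [[-1, 4, 1], [0, 0, 0], 0.5], [[0, 4, 0], [0, 0, 0], 0.5], [[0, 3, 0], [0, 0, 0], 0.5], [[0, 0, 0], [0, 0, 0], 0.5]])

```text
t: 14.6
eef_pos: [472.6, 77.7, 384.8]
tcp_rot: [3.141, 0.0, -2.929]
ft_force: [0.9, 0.1, 0.7]
opening: 0.501
grip_force: 0.0
```

Run:
```python
from h import *
w=read_camera("side");v=read_camera("scene");out=[]
c=np.array([574.5,-37.])
for im,n,o in((v,"scene",(275,135,355,275)),(w,"side",(215,100,295,240))):
    d=cv2.resize(im[o[1]:o[3],o[0]:o[2]],None,fx=4,fy=4,interpolation=cv2.INTER_CUBIC)
    az=np.radians(-147.5);p=c+70*np.array([np.cos(az),np.sin(az)])
    a,b=[tuple(int(x) for x in (proj(n,np.array([*p,z]))-o[:2])*4+np.array([40,0])) for z in(205,301)]
    cv2.line(d,a,b,(255,255,0),1);out.append(d)
cv2.imwrite("pics/h.png",np.hstack(out));print(state()['eef_pos'])
```

```text
[472.85432252  75.3445566  384.56823758]
```

View pics/h.png

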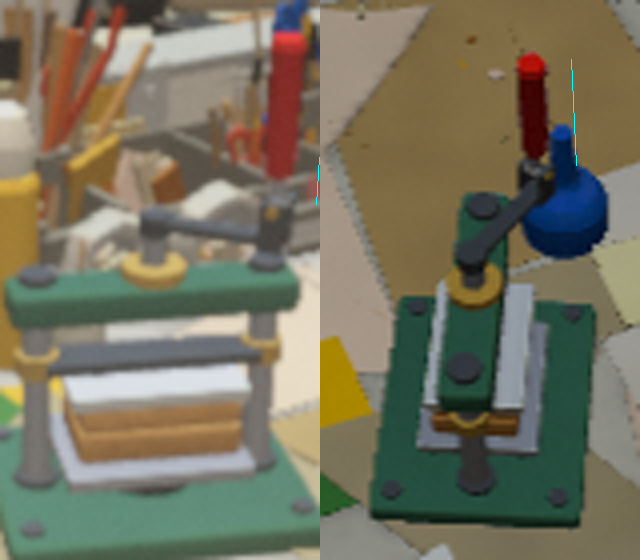

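Final view: the platen sits on the boards, the red grip (scene (280,110), side (535,110)) runs parallel to the projected vertical, and the gripper is clear. Handing in.

```bash
python3 -c "
from cell import env
print(env.job_done())"
```

```text
the job is handed in; nothing more can be done
None
```

I folded the grip upright without visibly turning the crank, then cranked about 6 rad clockwise until the platen bit the boards. The last push readings were noisy, 11.4 to 13.9 N (about 14.5 N by torque at the 70 mm arm). I then let go with the grip upright to within about 2°, the arm clear, no contact seen with the jar, spool or oiler, and the job handed in at about 15 s.

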